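# Slip the open stroke stop onto the extended lifter rod

### The job

Two small lifters stand on this bench; the rod of one is extended. Take the open C-shaped stop whose gap is wide enough for that rod, slide it sideways through its gap onto the rod, under the round pad, until the rod is in the middle of the C, and leave it lying flat on top of the lifter's square block. Leave the stop with the narrow gap and the closed ring where they lie.

Things in the scene. Friction and masses are not known exactly. Their poses are not given: they have to be found in the camera images.
- stop_tab (a point): Wanted stop: flat aluminium C, 18 mm thick, outside 72, bore 42, gap 33; lips end 30 beyond ring centre. Upright tab on its rim opposite the gap: 10 thick (along y), 30 long (x), top 48 above the underside. Point: tab middle, 28 mm above the underside. x points from the tab to the ring centre (57 mm away) and on out of the gap; z up. About 0.18 kg, starts lying on the bench.
- rod_seat (a point): Extended lifter, fixed: grey block 84 mm square, flat top 60 mm above the bench, on a 100 mm foot plate. Upright 12 mm steel rod from its middle carries a round black pad (diameter 52, 12 thick), pad underside 52 mm above the block top. Point: on the rod axis at the block top; z up along the rod. The other lifter is alike, but its rod is in: its pad is just above the block.
- narrow_tab (a point): Not wanted: aluminium stop of the same outer size and with the same tab as the wanted one, but its gap is only 8 mm, too narrow for the rod. Point: middle of its tab, 28 mm above the underside; x points from the tab to the ring centre, 57 mm away, z up.
- closed_tab (a point): Not wanted: closed aluminium ring of the same outer size and with the same tab, without any gap. Point: middle of its tab, 28 mm above the underside; x points from the tab to the ring centre, 57 mm away, z up.
Not all that is in view belongs to the job. What is shaped like the part that bears stop_tab but yellow is not meant.

How it is judged:
By the outcome, as a careful person would: the job done as asked, in the order asked, and still so for the second after the job is handed in, with the robot touching nothing.
It also fails if it takes over 35 s, if anything falls off the work surface, if the arm or the gripper's body presses on something with over 40 N, if the wrist force passes 120 N, or if a joint passes its speed limit or range.

### The arm

A 6-joint arm with a two-finger parallel gripper is mounted at the origin on the work surface. World frame = base frame: x ahead of the robot, y to its left, z up, the work surface at z = 0. Lengths are in m, angles in rad, forces in N, time in s.
With the tool pointing down it reaches from about 0.3 to 0.75 m from the base axis. Payload 8.5 kg.
Tool frame: the origin (TCP) lies on the centre line of the jaws, within the pads' length; the fingertips stand 19 mm ahead of it and the grasp point (between the pads) is the TCP (ctrl.tip_extent is the distance from the TCP to the fingertips, in m); z points along the fingers, y is the direction in which the jaws open and shut (so a half turn about z gives the same grasp; the last joint's range is limited). The gripper opens to 85 mm and grips with 20 to 120 N. Pads are 22 mm wide; open, the fingers measure 114 mm over their backs; the gripper's body (76 mm by 85 mm) begins 54 mm behind the grasp point. The pads swing forward as they close: fully open they stand 13 mm farther back than shut.
Start: joints at [1.03, 0.381, 1.297, -0, 1.464, -0.215], TCP at [0.176, 0.521, 0.25] pointing down, gripper open.
Joint ranges: [-3.11, 3.11], [-0.89, 2.33], [0.22, 2.48], [-1.42, 4.56], [0.17, 2.85], [-2.88, 2.88]. Speed limits (rad/s): [2.39, 2.39, 3.14, 3.14, 3.14, 3.14].

### API

Orientations are given as a 3x3 rotation matrix whose columns are the frame's x, y, z axes.
In Python, from cell import status, optics, finish_job, ctrl gives the robot as it stands.
- The arm moves only by the shell command python3 -m pendant 'ROWS' [FORCE]. ROWS is JSON, a list of rows, each a list of 3 entries, a list of its own where there are three numbers: the shift along the tool's x, y, z normalised to -1 to 1, where 1 is 0.5 m, then the turn, a rotation vector about the tool's x, y, z normalised to -1 to 1, where 1 is pi/2 rad, then the closure, from 0 (fully open) to 1 (shut). A call has 1 to 12 rows; each row is the pose to reach, as a shift and turn from the pose measured when the call began, along the tool's axes at that moment; what a row does not reach only later rows make up. A row lasts 1/8 s, in which the tool goes at most 62.5 mm and 10.7 degrees, less where a joint would pass 70% of its speed; a pose out of reach is approached as far as the arm can. A call with a number of a shift or a turn outside -1 to 1 is refused whole. A call with a gripper value outside its range is refused whole. The fingers move at their own pace and stop on an object; FORCE is the grip in N (left out, the last holds). Time passes only in rows, so rows that repeat a pose let the fingers close. It gives the time, the measured TCP pose, the force and the opening at its end, in the units of the state.
- status.observe(): the state, without advancing time (a new reading comes with each control period).
- optics.capture(name): name is "side" or "top"; returns a dict with "pixels" (480x640x3 uint8, blue, green, red), "fovy" (degrees; the focal length in pixels is half the picture's height over the tangent of half this angle, whatever the lens; pixels are square), "cx", "cy" (the principal point, pixels), "dist" ([k1, k2, p1, p2, k3] as OpenCV has them; the pictures are not rectified), "pose" (4x4, takes a point from camera to world coordinates). Camera axes: x right, y up, looking along -z (the intrinsics and any distortion apply to the point x, -y, -z); pixel columns grow to the right and rows downward; lengths in m; the calibration is good to about 2 mm. A picture is of the moment at which its call begins. There is no depth.
- finish_job(): hands the job in, once; it reports no verdict.
The state is a dict: "clock": time; "joint_pos": joint angles; "qvel": joint speeds; "joint_efforts": joint torques, N m; "eef_pos": TCP position; "orientation": TCP orientation; "ft_force": force on the tool from outside, world axes, zero at the start; "wrist_torque": the same for the moment, N m; "gripper_width": opening from 0.0 (shut) to 1.0 (fully open).
Only numpy, scipy, OpenCV 4.12 (cv2) and the standard library are available. Lean on these libraries where they do the work, as an engineer would, in place of code of your own. Each camera call takes 0.05 s, during which the arm holds its last target.

## Working session

There is one attempt and no reset: what is moved stays moved. The work goes in short steps, Python scripts to look and compute and a shell command to move; the robot and the scene stay as the last step left them, time stands still between calls to the robot, and variables do not carry over. Pictures are saved under pics/ and viewed, and the job is handed in when it is done.

```bash
ls; mkdir -p pics; python3 - <<'E'
from cell import status, optics, ctrl
import cv2, numpy as np
s=status.observe(); print(s['clock'],s['eef_pos'],s['orientation'],s['gripper_width'],s['ft_force'])
for n in ['side','top']:
    c=optics.capture(n); cv2.imwrite(f'pics/{n}0.png',c['pixels']); print(n,c['fovy'],c['cx'],c['cy'],c['dist'],np.round(c['pose'],4).tolist())
E
```

```text
pics
0.0 [0.17588284 0.52081271 0.24970985] [[-9.47397717e-01  3.20057721e-01 -7.87741492e-04]
 [ 3.20058518e-01  9.47396891e-01 -1.29481101e-03]
 [ 3.31889579e-04 -1.47882437e-03 -9.99998851e-01]] 0.9993387965130944 [-0.20241759  0.13928046  0.19628573]
side 48.725886121974476 314.57543357084813 242.68139296343216 [-0.1271467  0.         0.         0.         0.       ] [[0.9601, 0.1962, -0.1994, 0.3626], [-0.2794, 0.71, -0.6464, -0.5225], [0.0148, 0.6763, 0.7365, 0.6473], [0.0, 0.0, 0.0, 1.0]]
top 57.71300694872681 322.478109401231 241.06782087463515 [0.00549433 0.         0.         0.         0.        ] [[0.0257, 0.9826, -0.184, 0.3906], [-0.9991, 0.0315, 0.029, -0.0022], [0.0343, 0.1831, 0.9825, 0.816], [0.0, 0.0, 0.0, 1.0]]
```

View pics/side0.png

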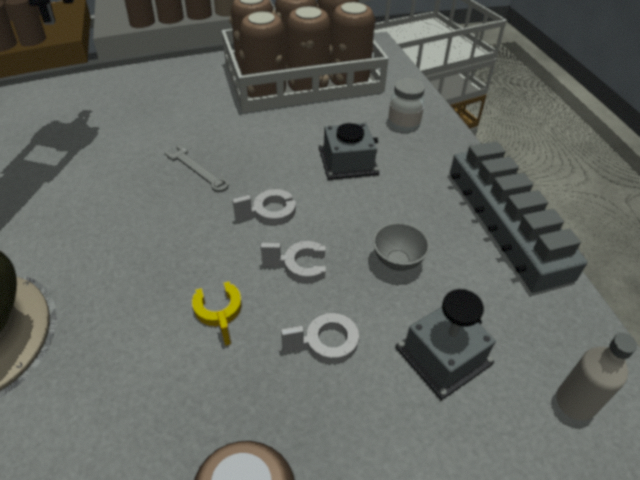

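View pics/top0.png

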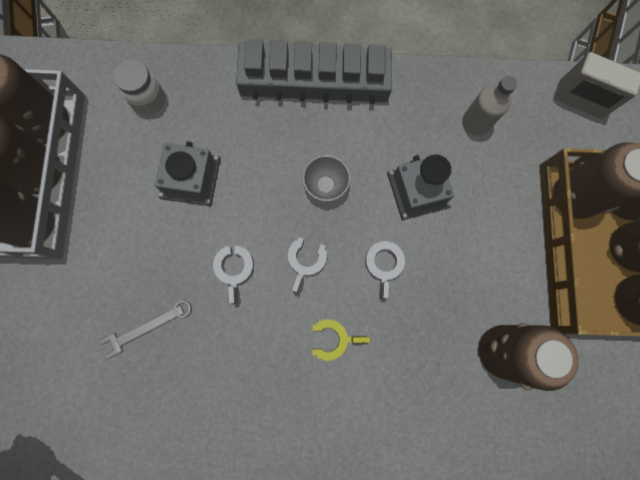

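Side picture: the aluminium parts are at about (270,206), (305,258) and (330,336), the yellow C at (217,303), the extended lifter at (455,335) and the retracted one at (350,148). Top picture: the same parts are at (233,265), (307,257), (385,262) and yellow (330,340), with the extended lifter at (425,185) and the retracted one at (186,168). 

Next I'll enlarge a crop to tell the candidates apart and measure them.

```bash
cat > h.py <<'E'
import numpy as np, cv2
from cell import status, optics
def K(c):
    f=240/np.tan(np.radians(c['fovy']/2)); return np.array([[f,0,c['cx']],[0,f,c['cy']],[0,0,1.]])
def rays(c,px):
    px=np.asarray(px,float).reshape(-1,1,2)
    u=cv2.undistortPoints(px,K(c),np.array(c['dist'],float)).reshape(-1,2)
    d=np.c_[u[:,0],-u[:,1],-np.ones(len(u))]@c['pose'][:3,:3].T
    return c['pose'][:3,3],d/np.linalg.norm(d,axis=1)[:,None]
def plane(c,px,z):
    o,d=rays(c,px); return o+d*((z-o[2])/d[:,2])[:,None]
def tri(c1,p1,c2,p2):
    o1,d1=rays(c1,p1);o2,d2=rays(c2,p2);d1=d1[0];d2=d2[0]
    t=np.linalg.lstsq(np.c_[d1,-d2],o2-o1,rcond=None)[0]
    a=o1+t[0]*d1;b=o2+t[1]*d2; return (a+b)/2,np.linalg.norm(a-b)
def proj(c,P):
    P=np.asarray(P,float).reshape(-1,3); q=(P-c['pose'][:3,3])@c['pose'][:3,:3]
    return cv2.projectPoints(q*[1,-1,-1],np.zeros(3),np.zeros(3),K(c),np.array(c['dist'],float))[0].reshape(-1,2)
def crop(img,x0,y0,x1,y1,s,name):
    cv2.imwrite(name,cv2.resize(img[y0:y1,x0:x1],None,fx=s,fy=s,interpolation=cv2.INTER_CUBIC))
E
python3 - <<'E'
from h import *
import pickle
cs={n:optics.capture(n) for n in ['side','top']}
pickle.dump(cs,open('c0.pkl','wb'))
a=cv2.resize(cs['top']['pixels'][220:320,200:420],None,fx=3.6,fy=3.6,interpolation=cv2.INTER_CUBIC)
cv2.imwrite('pics/cropt.png',a)
crop(cs['side']['pixels'],220,180,500,400,2.8,'pics/crops.png')
crop(cs['top']['pixels'],260,130,480,310,3.5,'pics/cropt2.png')
for n,c in cs.items():
    hsv=cv2.cvtColor(c['pixels'],cv2.COLOR_BGR2HSV)
    m=((hsv[...,2]>140)&(hsv[...,1]<40)).astype(np.uint8)
    k,l,st,ce=cv2.connectedComponentsWithStats(m)
    print(n,[(st[i].tolist(),np.round(ce[i],1).tolist()) for i in range(1,k) if st[i,4]>80])
E
```

```text
side [([342, 3, 24, 9, 179], [353.5, 7.0]), ([296, 7, 25, 10, 194], [308.1, 11.7]), ([249, 12, 25, 11, 210], [260.9, 17.1]), ([375, 19, 79, 25, 971], [415.3, 30.2]), ([223, 30, 20, 47, 115], [231.4, 53.3]), ([448, 36, 24, 27, 458], [459.3, 49.3]), ([420, 39, 27, 31, 595], [433.0, 53.9]), ([403, 46, 16, 18, 168], [411.6, 52.9]), ([252, 189, 44, 28, 570], [272.8, 203.2]), ([281, 241, 45, 34, 661], [302.3, 257.7]), ([304, 313, 55, 44, 1224], [331.9, 334.6]), ([281, 326, 22, 8, 116], [291.9, 329.5]), ([211, 452, 61, 28, 1283], [241.6, 468.0])]
top [([583, 44, 57, 50, 1249], [612.2, 72.1]), ([0, 69, 61, 183, 762], [39.3, 163.9]), ([64, 95, 11, 28, 128], [69.8, 106.4]), ([625, 149, 15, 31, 348], [633.3, 163.2]), ([318, 177, 16, 15, 183], [325.3, 183.8]), ([287, 237, 40, 54, 725], [304.7, 261.5]), ([366, 241, 39, 57, 874], [385.3, 262.7]), ([213, 245, 40, 58, 874], [232.1, 267.7]), ([122, 306, 61, 34, 423], [153.4, 323.0]), ([537, 340, 36, 38, 1044], [554.4, 358.8])]
```

View pics/cropt2.png

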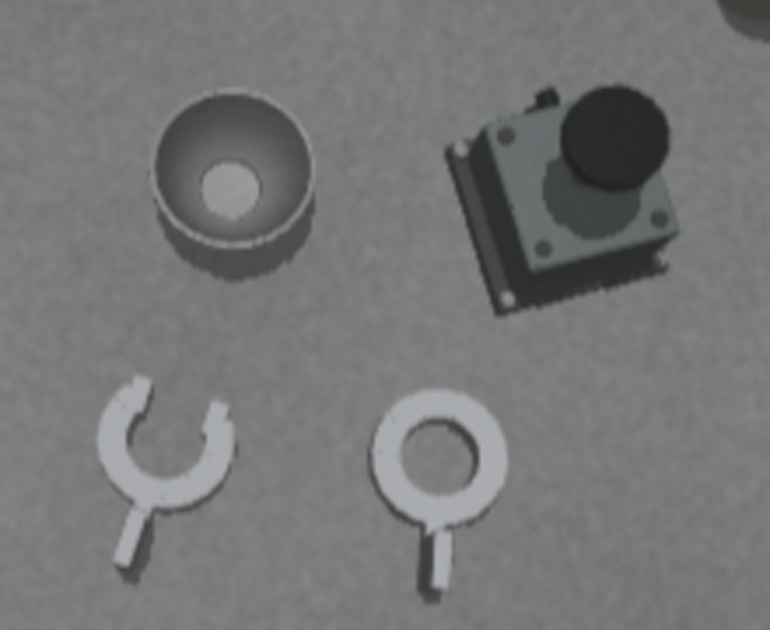

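View pics/crops.png

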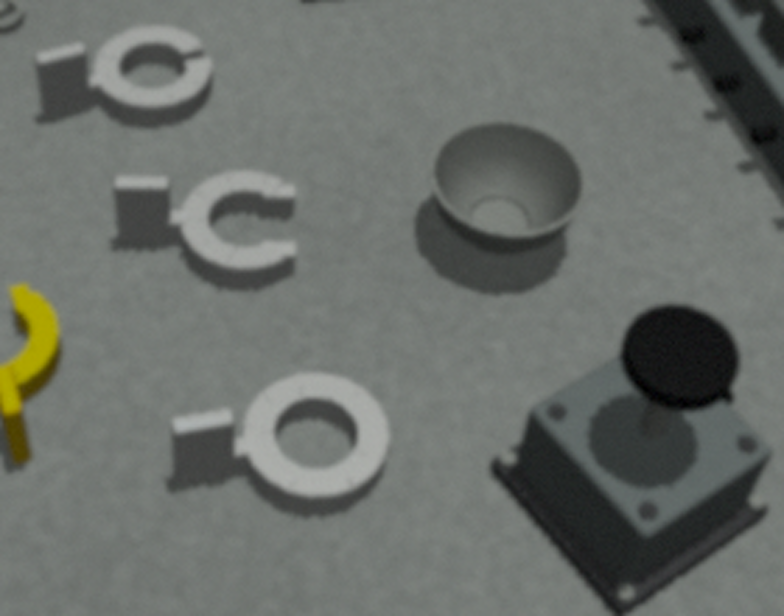

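View pics/cropt.png

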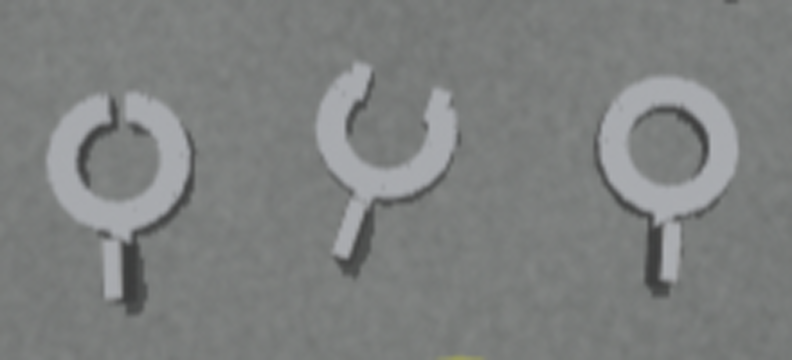

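The crops settle which part is which. The narrow-gap stop is at top (233,265), the closed ring at (385,262) and the wide-gap aluminium C at (307,257). The yellow C at (330,340) isn't meant. The middle part is wanted, since its gap (about half its diameter) is wide enough for the rod. Next I'll measure its ring and tab, and the lifter.

```bash
cat > m.py <<'E'
from h import *
from scipy.optimize import least_squares
def circ(P):
    r=least_squares(lambda v:np.hypot(P[:,0]-v[0],P[:,1]-v[1])-v[2],[*P.mean(0),.036],loss='soft_l1',f_scale=.001).x
    return r
E
python3 - <<'E'
from m import *
import pickle
cs=pickle.load(open('c0.pkl','rb'))
for n,thr,bx in [('top',135,(280,230,335,300)),('side',128,(258,232,332,285))]:
    c=cs[n];hsv=cv2.cvtColor(c['pixels'],cv2.COLOR_BGR2HSV)
    m=((hsv[...,2]>thr)&(hsv[...,1]<40)).astype(np.uint8)
    M=np.zeros_like(m);x0,y0,x1,y1=bx;M[y0:y1,x0:x1]=m[y0:y1,x0:x1]
    cv2.imwrite(f'pics/mask_{n}.png',cv2.resize(M[y0:y1,x0:x1]*255,None,fx=8,fy=8,interpolation=0))
    k,l,st,ce=cv2.connectedComponentsWithStats(M);print(n,[(st[i].tolist(),np.round(ce[i],1).tolist()) for i in range(1,k) if st[i,4]>10])
    ys,xs=np.nonzero(M)
    # ring outer contour
    co=max(cv2.findContours(M,cv2.RETR_EXTERNAL,cv2.CHAIN_APPROX_NONE)[0],key=len).reshape(-1,2)
    P=plane(c,co,.018)[:,:2]
    cc=circ(P)
    for _ in range(5):
        d=np.hypot(P[:,0]-cc[0],P[:,1]-cc[1]); Q=P[(abs(d-.036)<.003)]; cc=circ(Q)
    print('ring',cc,len(Q))
    if n=='top':
        A=plane(c,np.c_[xs,ys],.048)[:,:2]; 
        r18=np.hypot(*(plane(c,np.c_[xs,ys],.018)[:,:2]-cc[:2]).T)
        t=r18>.043; px=np.c_[xs,ys][t]; 
        print('tabtop',A[t].mean(0),cv2.minAreaRect(A[t].astype(np.float32)*1000))
    else:
        i=[i for i in range(1,k) if st[i,0]<275 and st[i,4]>20]
        for j in i: print('tab side', plane(c,[ce[j]],.048))
# pads
for n,bx in [('top',(415,150,455,192)),('side',(438,285,488,328))]:
    c=cs[n];x0,y0,x1,y1=bx
    g=c['pixels'].max(2)[y0:y1,x0:x1]; m=(g<38).astype(np.uint8)
    cv2.imwrite(f'pics/pad_{n}.png',cv2.resize(m*255,None,fx=8,fy=8,interpolation=0))
    co=max(cv2.findContours(m,cv2.RETR_EXTERNAL,cv2.CHAIN_APPROX_NONE)[0],key=len)
    print('pad',n,cv2.fitEllipse(co+np.array([x0,y0])))
E
```

```text
top [([287, 237, 40, 54, 748], [304.6, 261.4])]
ring [0.51298198 0.00257987 0.03562712] 91
tabtop [0.45695064 0.01937528] ((456.66864013671875, 19.27288055419922), (8.367114067077637, 25.457971572875977), 73.6899642944336)
side [([261, 241, 20, 6, 96], [270.2, 244.0]), ([281, 240, 47, 36, 779], [302.9, 257.4])]
ring [0.51325872 0.00398797 0.03639475] 102
tab side [[0.45866953 0.01894526 0.048     ]]
pad top ((432.5165710449219, 174.1727294921875), (16.398447036743164, 22.575550079345703), 114.66207885742188)
pad side ((462.2671203613281, 307.9138488769531), (34.988685607910156, 40.243961334228516), 114.4919662475586)
```

```bash
python3 - <<'E'
from m import *
import pickle
cs=pickle.load(open('c0.pkl','rb'));T,S=cs['top'],cs['side']
# tab top: top-view pixel of its centre
pt=proj(T,[[.45685,.01933,.048]]); print(pt); print('tab tri',tri(T,pt,S,[[270.2,244.0]]))
rt=proj(T,[[.51298,.00258,.018]]); rs=proj(S,[[.51326,.00399,.018]]); print('ring tri',rt,rs,tri(T,rt,S,rs))
g=T['pixels'].max(2);print(g[150:192:3,415:456:3]);
g=S['pixels'].max(2);print(g[285:330:3,436:490:3])
crop(T['pixels'],380,140,470,225,7,'pics/lt.png');crop(S['pixels'],390,280,500,400,5,'pics/ls.png')
E
```

```text
[[296.23442831 283.62049485]]
tab tri (array([0.45779343, 0.01926583, 0.04763441]), np.float64(0.0018235152885647755))
ring tri [[306.80806361 254.95395381]] [[307.0965751 256.7873681]] (array([0.51278508, 0.00256316, 0.01970367]), np.float64(0.00013172224723339882))
[[123 125 123 122 120 126 121 126 122 119 125 124 121 121]
 [121 120 116 120 121 121 123 110 117 123 124 119 120 122]
 [ 53  56 124 122  95  45  43  42  43  62 120 121 122 124]
 [ 42  48 110  76  44  43  42  43  41  42  43 119 123 120]
 [106 107  94  44  43  43  43  42  41  42  42  47 124 118]
 [109 109  44  45  43  43  42  43  41  43  40  43 117 123]
 [110 108  39  44  43  44  43  42  42  41  42  41  94 121]
 [108 108  38  43  43  43  44  42  42  43  43  42  96 124]
 [109 106  39  45  45  44  44  43  42  43  42  42 116 122]
 [106  68  60  37  44  43  43  42  43  41  41  63 124 126]
 [ 95  67  67  46  35  42  44  43  42  41  60 102 124 123]
 [ 75  69  67  64  57  43  36  38  38  56 106 106 124 125]
 [ 76  69  68  68  69  67  66  66  67  72 106 108 112 119]
 [107  67  68  69  67  67  67  68  66  73 106  96 102 124]]
[[120
[... 420 characters left out ...]
 21  17  25  76 126 122]
 [124 120  63  22  23  26  22  19  24  20  23  21  23  20  20  34 115 120]
 [120 118  41  25  22  22  22  21  22  24  24  26  22  24  23  26  97 116]
 [107 101  53   7  28  20  23  23  23  22  21  14  24  22  23  18  94 121]
 [102 100  72  10  17  22  24  23  24  23  21  24  23  18  25  27 103 119]
 [104 102  99  34  13  23  23  25  22  24  21  22  23  21  25  47 123 122]
 [105 105 103  87  24   8  17  28  26  21  24  23  23  25  19  89 120 119]
 [101  92  81  70  65  20  13   7  14  20  21  19  16   8  11  65 121 122]
 [ 81  59  60  58  58  44  32  20   9  11  12  10  31  78  92  97 121 123]
 [ 58  56  57  60  56  44  51  52  52  65  84  93 102 105 104 102 117 123]]
```

```bash
sleep 1
```

```text
(no output)
```

View pics/lt.png

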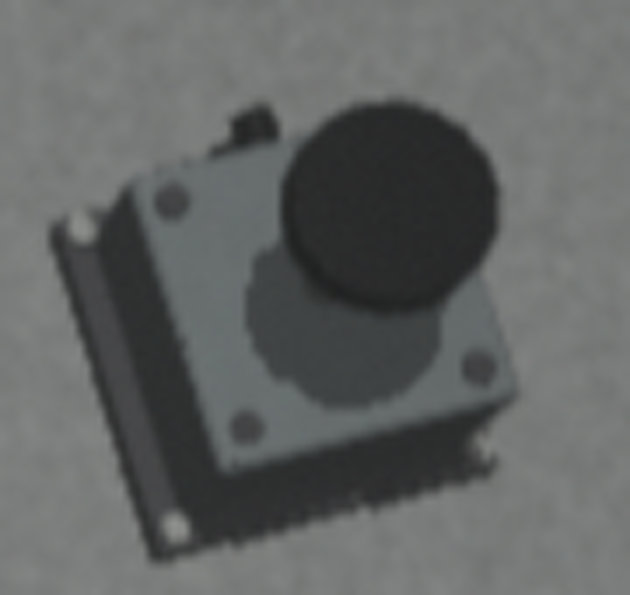

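View pics/ls.png

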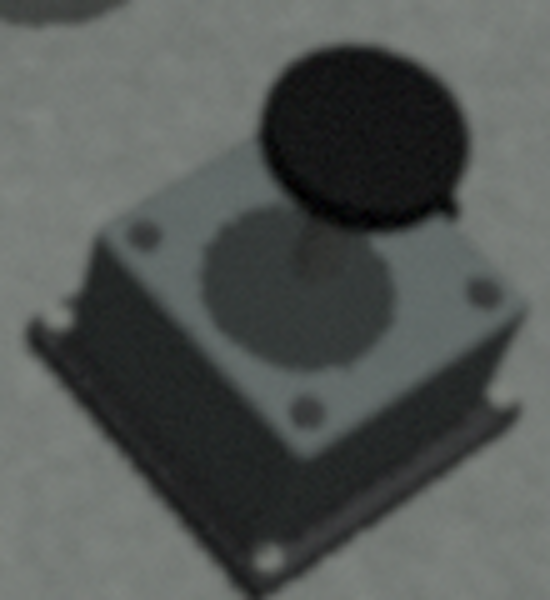

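```bash
python3 - <<'E'
from m import *
import pickle
cs=pickle.load(open('c0.pkl','rb'));T,S=cs['top'],cs['side']
ft=lambda p:(np.array(p)+.5)/7-.5+[380,140]; fs=lambda p:(np.array(p)+.5)/5-.5+[390,280]
for nm,a,b in [('cornLxHy',(222,470),(100,235)),('cornLxLy',(517,392),(305,460)),('holeLxHy',(246,428),(144,235)),('holeLxLy',(479,368),(308,412))]:
    r=tri(T,ft(a),S,fs(b)); print(nm,np.round(r[0],4),round(r[1],4))
print('top corners z60',np.round(plane(T,ft([(133,187),(222,470),(517,392)]),.06),4).tolist())
print('side corners z60',np.round(plane(S,fs([(100,235),(305,460),(525,303)]),.06),4).tolist())
print('top holes',np.round(plane(T,ft([(172,203),(246,428),(479,368)]),.06),4).tolist())
print('side holes',np.round(plane(S,fs([(144,235),(308,412),(486,294)]),.06),4).tolist())
# pad: top-face outline circle fit at z=.124
for n,c,bx,th in [('top',T,(410,148,460,192),50),('side',S,(430,280,495,330),40)]:
    x0,y0,x1,y1=bx;m=np.zeros((480,640),np.uint8);m[y0:y1,x0:x1]=c['pixels'].max(2)[y0:y1,x0:x1]<th
    m=cv2.morphologyEx(m,cv2.MORPH_OPEN,np.ones((7,7),np.uint8))
    co=max(cv2.findContours(m,cv2.RETR_EXTERNAL,cv2.CHAIN_APPROX_NONE)[0],key=len).reshape(-1,2)
    for z in (.124,.112):
        P=plane(c,co,z)[:,:2]; (x,y),r=cv2.minEnclosingCircle((P*1000).astype(np.float32)); print(n,z,x,y,r, circ(P), proj(c,[[*circ(P)[:2],z]]))
E
```

```text
cornLxHy [ 0.6017 -0.1841  0.0571] 0.0009
cornLxLy [ 0.6253 -0.2617  0.0575] 0.0009
holeLxHy [ 0.6118 -0.1895  0.0608] 0.0003
holeLxLy [ 0.6305 -0.2508  0.0607] 0.001
top corners z60 [[0.6763, -0.1607, 0.06], [0.6004, -0.1833, 0.06], [0.624, -0.2607, 0.06]]
side corners z60 [[0.6009, -0.1857, 0.06], [0.6246, -0.2629, 0.06], [0.7015, -0.2377, 0.06]]
top holes [[0.6723, -0.1709, 0.06], [0.6119, -0.1896, 0.06], [0.6302, -0.2509, 0.06]]
side holes [[0.6123, -0.189, 0.06], [0.6313, -0.2505, 0.06], [0.6927, -0.2321, 0.06]]
top 0.124 647.9769287109375 -208.9755859375 26.86780548095703 [ 0.64876619 -0.20885128  0.02457628] [[434.99086711 169.49437029]]
top 0.112 652.4395751953125 -212.5615234375 27.33379554748535 [ 0.65324329 -0.21243553  0.02500045] [[434.99112769 169.49400435]]
side 0.124 647.3019409179688 -214.11151123046875 28.407318115234375 [ 0.64879501 -0.21444956  0.0257449 ] [[462.2400543  307.16410279]]
side 0.112 653.8296508789062 -207.0400390625 29.058635711669922 [ 0.65535932 -0.20738516  0.02633656] [[462.24155827 307.1632267 ]]
```

The measurements agree with the sizes given. Tab top is at z=0.0476 (48 mm stated), and tab to ring is 57.6 mm at a yaw of about -16.8°. Block top is at about 0.0605, and the rod axis, from the holes, corners and pad, is at (0.6513, -0.2112). Now I'll work out the move to above the tab.

```bash
cat > d.py <<'E'
import sys,numpy as np
from cell import status
from scipy.spatial.transform import Rotation as Ro
s=status.observe();R=np.array(s['orientation']);p=np.array(s['eef_pos'])
t=np.array([float(v) for v in sys.argv[1:4]]);yaw=np.radians(float(sys.argv[4])) # yaw = direction of tool y minus 90
y=np.array([-np.sin(yaw),np.cos(yaw),0]);z=np.array([0,0,-1.]);D=np.c_[np.cross(y,z),y,z]
print('t',s['clock'],'p',np.round(p,4),'tool y ang',np.degrees(np.arctan2(R[1,1],R[0,1]))-90,'w',s['gripper_width'],'F',np.round(s['ft_force'],1))
print('shift',np.round(R.T@(t-p)/.5,4),'turn',np.round(Ro.from_matrix(R.T@D).as_rotvec()/(np.pi/2),4))
E
python3 d.py .4577 .0193 .13 -16.8
```

```text
t 0.2 p [0.1759 0.5209 0.25  ] tool y ang -18.66629981902068 w 0.9980504877031281 F [ 0.4 -0.8  0.2]
shift [-0.855  -0.7699  0.2404] turn [-0.0005 -0.0001 -0.0207]
```

```bash
python3 -m pendant '[[[-0.855,-0.77,0.0],[0,0,-0.02],0.55],[[-0.855,-0.77,0.0],[0,0,-0.02],0.55],[[-0.855,-0.77,0.0],[0,0,-0.02],0.55],[[-0.855,-0.77,0.0],[0,0,-0.02],0.55],[[-0.855,-0.77,0.0],[0,0,-0.02],0.55],[[-0.855,-0.77,0.0],[0,0,-0.02],0.55],[[-0.855,-0.77,0.1],[0,0,-0.02],0.55],[[-0.855,-0.77,0.2],[0,0,-0.02],0.55],[[-0.855,-0.77,0.24],[0,0,-0.02],0.55],[[-0.855,-0.77,0.24],[0,0,-0.02],0.55],[[-0.855,-0.77,0.24],[0,0,-0.02],0.55],[[-0.855,-0.77,0.24],[0,0,-0.02],0.55]]' 60
python3 d.py .4577 .0193 .029 -16.8
python3 - <<'E'
from h import *
for n in ['side','top']:
    c=optics.capture(n);cv2.imwrite(f'pics/{n}1.png',c['pixels'])
crop(cv2.imread('pics/side1.png'),180,120,400,330,3,'pics/side1c.png')
E
```

```text
clock: 1.7
eef_pos: [0.4575, 0.0197, 0.1306]
orientation: [[-0.957, 0.29, -0.0], [0.29, 0.957, -0.001], [0.0, -0.001, -1.0]]
ft_force: [-0.6, 0.1, 0.9]
gripper_width: 0.45
t 1.7 p [0.4575 0.0197 0.1306] tool y ang -16.86754804342891 w 0.4496377110696844 F [-0.6  0.1  0.9]
shift [-0.0007 -0.0006  0.2032] turn [-0.0004 -0.0002 -0.0008]
```

View pics/side1c.png

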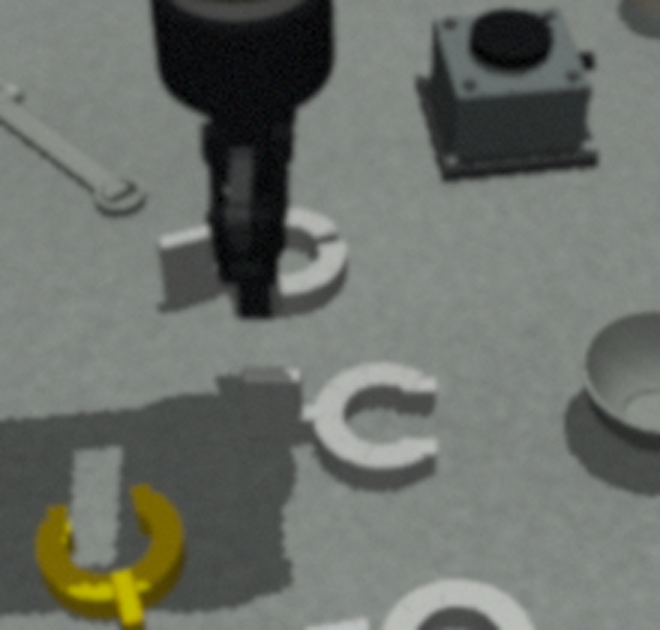

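View pics/top1.png

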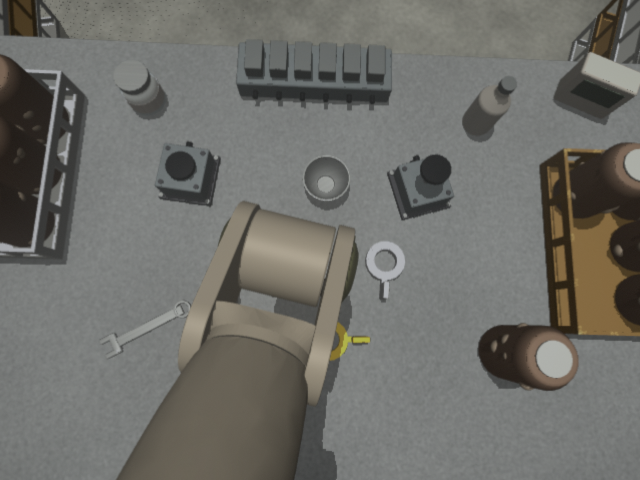

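In the side crop the jaws hang over the tab (tab top at crop (268,373)), half open and clear of the neighbouring parts. From above, the arm hides the stop. The TCP reading matches the target to within 0.5 mm, so I'll descend, close and lift slightly.

```bash
python3 -m pendant '[[[0,0,0.1],[0,0,0],0.55],[[0,0,0.18],[0,0,0],0.55],[[0,0,0.203],[0,0,0],0.55],[[0,0,0.203],[0,0,0],0.55],[[0,0,0.203],[0,0,0],1],[[0,0,0.203],[0,0,0],1],[[0,0,0.203],[0,0,0],1],[[0,0,0.203],[0,0,0],1],[[0,0,0.203],[0,0,0],1],[[0,0,0.203],[0,0,0],1]]' 60
python3 d.py .4577 .0193 .12 -16.8
```

```text
clock: 3.05
eef_pos: [0.4584, 0.02, 0.031]
orientation: [[-0.957, 0.289, 0.004], [0.289, 0.957, -0.001], [-0.004, -0.0, -1.0]]
ft_force: [-0.3, 0.2, 6.8]
gripper_width: 0.108
t 3.05 p [0.4584 0.02   0.031 ] tool y ang -16.80178746994588 w 0.10782471886092888 F [-0.3  0.2  6.8]
shift [ 0.0002 -0.0017 -0.178 ] turn [-0.0002  0.0026 -0.    ]
```

The grasp took: the opening is about 9 mm on the 10 mm tab. Lift and look.

```bash
python3 -m pendant '[[[0,0,-0.06],[0,0,0],1],[[0,0,-0.14],[0,0,0],1],[[0,0,-0.178],[0,0,0],1],[[0,0,-0.178],[0,0,0],1],[[0,0,-0.178],[0,0,0],1]]'
python3 - <<'E'
from h import *
c=optics.capture('side');cv2.imwrite('pics/side2.png',c['pixels']);crop(c['pixels'],180,100,420,300,3.3,'pics/side2c.png')
E
```

```text
clock: 3.68
eef_pos: [0.4575, 0.0202, 0.1194]
orientation: [[-0.957, 0.289, 0.003], [0.289, 0.957, -0.001], [-0.003, -0.0, -1.0]]
ft_force: [-0.0, -0.4, -2.9]
gripper_width: 0.115
```

View pics/side2c.png

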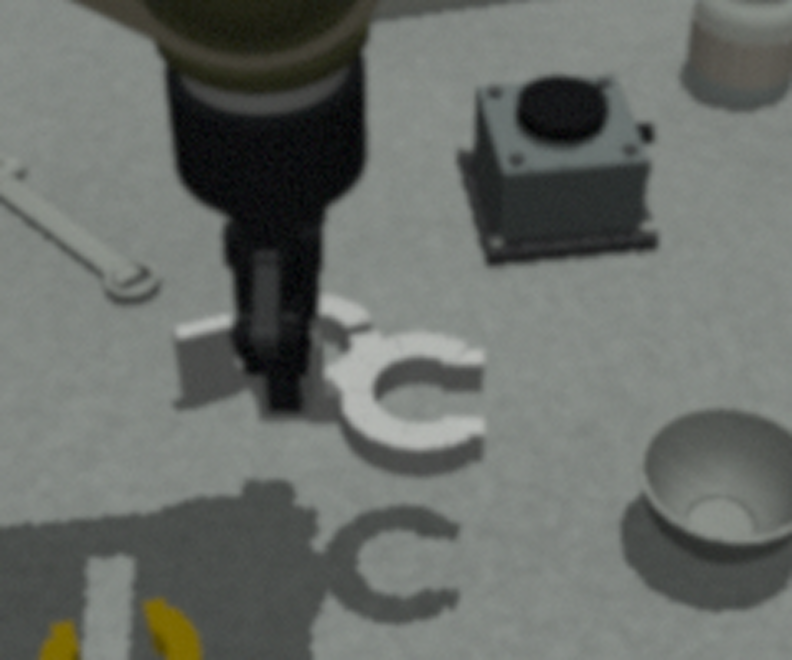

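The stop hangs level in the jaws at crop (415,390), with its shadow below on the bench. I'll check where the ring sits relative to the TCP and compute the move to the pre-insert point.

```bash
python3 - <<'E'
from m import *
c=optics.capture('side');hsv=cv2.cvtColor(c['pixels'],cv2.COLOR_BGR2HSV)
m=((hsv[...,2]>150)&(hsv[...,1]<40)).astype(np.uint8);M=np.zeros_like(m);M[195:240,280:328]=m[195:240,280:328]
co=max(cv2.findContours(M,cv2.RETR_EXTERNAL,cv2.CHAIN_APPROX_NONE)[0],key=len).reshape(-1,2)
for z in (.100,.1065,.113):
    P=plane(c,co,z)[:,:2];cc=circ(P)
    for _ in range(6):
        d=np.hypot(*(P-cc[:2]).T);cc=circ(P[abs(d-.036)<.0025])
    print(z,cc,(abs(d-.036)<.0025).sum())
E
python3 d.py .5205 -.1712 .12 -16.8
python3 d.py .5205 -.1712 .1 -16.8
python3 d.py .5967 -.1947 .1 -16.8
```

```text
0.1 [0.51439965 0.00964757 0.03589688] 88
0.1065 [0.51219185 0.00359371 0.03561813] 90
0.113 [ 0.51028786 -0.00266567  0.03522861] 90
t 3.775 p [0.4576 0.0202 0.1191] tool y ang -16.804696613619925 w 0.11010205649809211 F [ 0.  -0.1 -2.5]
shift [-0.2312 -0.33   -0.0011] turn [-0.0003  0.0013 -0.0001]
t 3.775 p [0.4576 0.0202 0.1191] tool y ang -16.804696613619925 w 0.11010205649809211 F [ 0.  -0.1 -2.5]
shift [-0.2311 -0.33    0.0389] turn [-0.0003  0.0013 -0.0001]
t 3.775 p [0.4576 0.0202 0.1191] tool y ang -16.804696613619925 w 0.11010205649809211 F [ 0.  -0.1 -2.5]
shift [-0.3906 -0.3309  0.0392] turn [-0.0003  0.0013 -0.0001]
```

```bash
python3 -m pendant '[[[-0.05,-0.07,0],[0,0,0],1],[[-0.12,-0.15,0],[0,0,0],1],[[-0.18,-0.24,0],[0,0,0],1],[[-0.231,-0.33,0],[0,0,0],1],[[-0.231,-0.33,0],[0,0,0],1],[[-0.231,-0.33,0.02],[0,0,0],1],[[-0.231,-0.33,0.039],[0,0,0],1],[[-0.231,-0.33,0.039],[0,0,0],1],[[-0.231,-0.33,0.039],[0,0,0],1]]'
python3 d.py .5967 -.1947 .1 -16.8
python3 - <<'E'
from h import *
a,b=optics.capture('side'),optics.capture('top')
i=np.hstack([cv2.resize(a['pixels'][200:400,320:520],None,fx=2,fy=2,interpolation=2),cv2.resize(b['pixels'][120:320,280:480],None,fx=2,fy=2,interpolation=2)])
cv2.imwrite('pics/pre.png',i)
E
```

```text
clock: 4.9
eef_pos: [0.5205, -0.1708, 0.1]
orientation: [[-0.957, 0.288, 0.002], [0.288, 0.957, -0.001], [-0.002, -0.0, -1.0]]
ft_force: [-0.7, -1.0, -2.3]
gripper_width: 0.107
t 4.9 p [ 0.5205 -0.1708  0.1   ] tool y ang -16.765236884211518 w 0.10707732981676815 F [-0.7 -1.  -2.3]
shift [-0.1597 -0.0019  0.0004] turn [-0.0003  0.0013  0.0004]
```

View pics/pre.png

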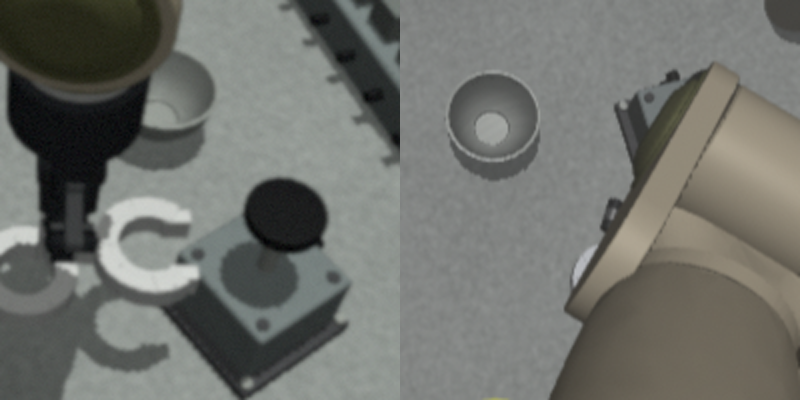

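In the side view (left panel) the C is at (150,245), with its gap facing the rod at (265,260). It's level and above the block top. The arm hides it from the top camera. Slide in.

```bash
python3 -m pendant '[[[-0.02,0,0],[0,0,0],1],[[-0.05,-0.001,0],[0,0,0],1],[[-0.08,-0.002,0],[0,0,0],1],[[-0.11,-0.002,0],[0,0,0],1],[[-0.14,-0.002,0],[0,0,0],1],[[-0.16,-0.002,0],[0,0,0],1],[[-0.16,-0.002,0],[0,0,0],1],[[-0.16,-0.002,0],[0,0,0],1]]'
python3 d.py .5967 -.1947 .092 -16.8
python3 - <<'E'
from h import *
a=optics.capture('side')
crop(a['pixels'],380,260,520,400,4.2,'pics/in.png')
E
```

```text
clock: 6.0
eef_pos: [0.5966, -0.1949, 0.1004]
orientation: [[-0.957, 0.289, 0.002], [0.289, 0.957, -0.001], [-0.002, -0.001, -1.0]]
ft_force: [-0.1, -0.4, -2.8]
gripper_width: 0.11
t 6.0 p [ 0.5966 -0.1949  0.1004] tool y ang -16.780615766464265 w 0.10979478435117128 F [-0.1 -0.4 -2.8]
shift [-0.      0.0005  0.0168] turn [-0.0003  0.0014  0.0002]
```

View pics/in.png

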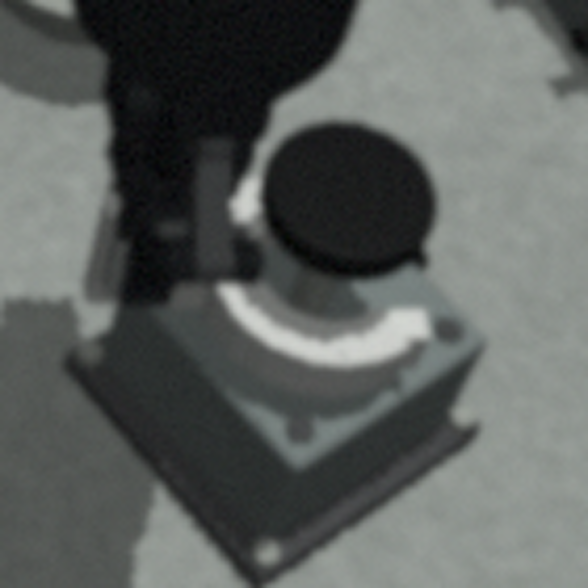

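The C surrounds the rod under the pad (crop (320,330)) with no contact force. Lower gently.

```bash
python3 -m pendant '[[[0,0,0.006],[0,0,0],1],[[0,0,0.012],[0,0,0],1],[[0,0,0.017],[0,0,0],1],[[0,0,0.017],[0,0,0],1],[[0,0,0.017],[0,0,0],1]]'
python3 d.py .5967 -.1947 .090 -16.8
```

```text
clock: 6.68
eef_pos: [0.5966, -0.195, 0.092]
orientation: [[-0.957, 0.289, 0.002], [0.289, 0.957, -0.001], [-0.002, -0.001, -1.0]]
ft_force: [0.1, -0.1, -2.8]
gripper_width: 0.11
t 6.675 p [ 0.5966 -0.195   0.092 ] tool y ang -16.7836957070879 w 0.11006138146655682 F [ 0.1 -0.1 -2.8]
shift [-0.      0.0006  0.0041] turn [-0.0003  0.0015  0.0002]
```

```bash
python3 -m pendant '[[[0,0,0.002],[0,0,0],1],[[0,0,0.003],[0,0,0],1],[[0,0,0.003],[0,0,0],1]]'
python3 d.py .5967 -.1947 .090 -16.8
```

```text
clock: 7.05
eef_pos: [0.5967, -0.195, 0.0911]
orientation: [[-0.957, 0.289, 0.003], [0.289, 0.957, -0.002], [-0.003, -0.001, -1.0]]
ft_force: [-2.7, 1.2, 3.2]
gripper_width: 0.107
t 7.05 p [ 0.5967 -0.195   0.0911] tool y ang -16.781409920381194 w 0.1068118633931604 F [-2.7  1.2  3.2]
shift [0.0001 0.0006 0.0021] turn [-0.0005  0.0019  0.0002]
```

Contact came at TCP z 0.0911, as expected: the force went from -2.8 to +3.2 N. Open the jaws a little, then retreat straight up.

```bash
python3 -m pendant '[[[0,0,0],[0,0,0],0.9],[[0,0,0],[0,0,0],0.8],[[0,0,0],[0,0,0],0.65],[[0,0,0],[0,0,0],0.65],[[0,0,0],[0,0,0],0.65],[[0,0,-0.04],[0,0,0],0.65],[[0,0,-0.1],[0,0,0],0.65],[[0,0,-0.16],[0,0,0],0.65],[[0.1,0,-0.25],[0,0,0],0.65],[[0.2,0,-0.3],[0,0,0],0.65],[[0.3,0,-0.3],[0,0,0],0.65],[[0.4,0,-0.3],[0,0,0],0.65]]'
python3 -m pendant '[[[0.1,0.1,0],[0,0,0],0.65],[[0.1,0.2,0],[0,0,0],0.65],[[0.1,0.3,0],[0,0,0],0.65],[[0.1,0.4,0],[0,0,0],0.65],[[0.1,0.5,0],[0,0,0],0.65],[[0.1,0.5,0],[0,0,0],0.65]]'
python3 - <<'E'
from m import *
import pickle
cs={n:optics.capture(n) for n in ['side','top']};pickle.dump(cs,open('c1.pkl','wb'))
a,b=cs['side'],cs['top']
i=np.hstack([cv2.resize(a['pixels'][270:400,380:510],None,fx=3,fy=3,interpolation=2),cv2.resize(b['pixels'][130:260,370:500],None,fx=3,fy=3,interpolation=2)])
cv2.imwrite('pics/fin.png',i);cv2.imwrite('pics/topf.png',b['pixels'])
E
```

```text
clock: 8.55
eef_pos: [0.4033, -0.1365, 0.2408]
orientation: [[-0.957, 0.289, 0.004], [0.289, 0.957, -0.002], [-0.004, -0.001, -1.0]]
ft_force: [-0.2, -1.3, 0.5]
gripper_width: 0.351
clock: 9.3
eef_pos: [0.4277, 0.1198, 0.2402]
orientation: [[-0.959, 0.284, 0.004], [0.284, 0.959, -0.002], [-0.004, -0.001, -1.0]]
ft_force: [0.1, -1.0, -0.8]
gripper_width: 0.35
```

View pics/fin.png

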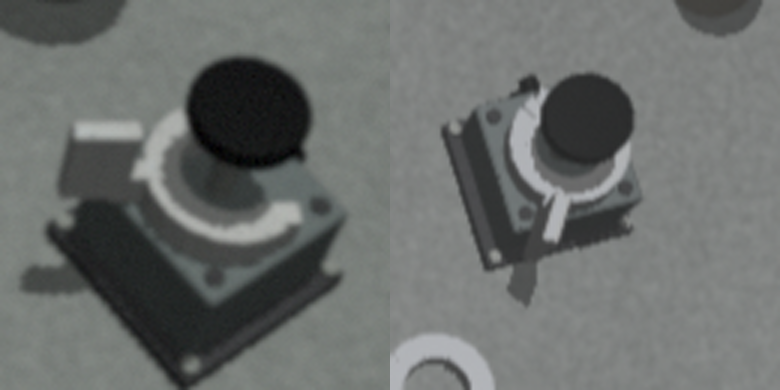

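View pics/topf.png

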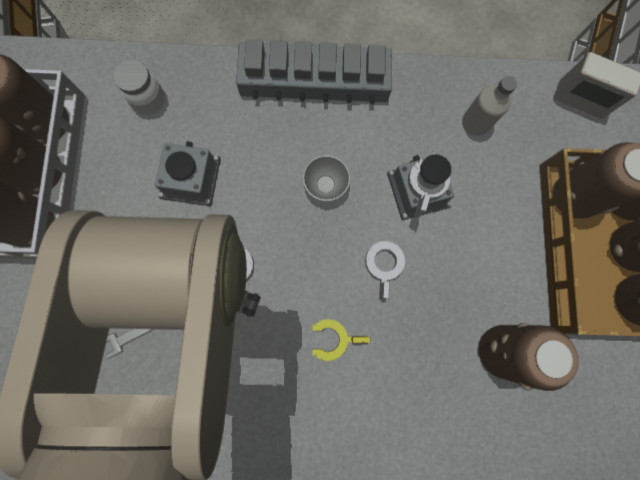

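The stop lies on the block around the rod. In the full top picture it's at about (430,180), with its tab at (425,200). The closed ring is still at (385,262). I'll measure the seating: ring centre against the rod, and tab height for flatness.

```bash
python3 - <<'E'
from m import *
import pickle
cs=pickle.load(open('c1.pkl','rb'));c0=pickle.load(open('c0.pkl','rb'))
for n,bx in [('top',(405,152,460,215)),('side',(395,300,485,360))]:
    c=cs[n];hsv=cv2.cvtColor(c['pixels'],cv2.COLOR_BGR2HSV)
    m=((hsv[...,2]>138)&(hsv[...,1]<40)).astype(np.uint8);M=np.zeros_like(m);x0,y0,x1,y1=bx;M[y0:y1,x0:x1]=m[y0:y1,x0:x1]
    k,l,st,ce=cv2.connectedComponentsWithStats(M);print(n,[(st[i].tolist(),np.round(ce[i],1).tolist()) for i in range(1,k) if st[i,4]>8])
    co=np.vstack([q.reshape(-1,2) for q in cv2.findContours(M,cv2.RETR_EXTERNAL,cv2.CHAIN_APPROX_NONE)[0]])
    P=plane(c,co,.078)[:,:2];cc=np.array([.6513,-.2112,.036])
    for _ in range(8):
        d=np.hypot(*(P-cc[:2]).T);w=abs(d-.036)<.004;cc=circ(P[w])
    print('ring',cc,w.sum())
    ys,xs=np.nonzero(M);px=np.c_[xs,ys];Q=plane(c,px,.108)[:,:2]
    ax=np.array([.957,-.29]);u=(Q-[.6513,-.2112])@ax;v=(Q-[.6513,-.2112])@[.29,.957]
    w=(u<-.041)&(u>-.078)&(abs(v)<.012)
    print('tab @.108',Q[w].mean(0),w.sum(),px[w].mean(0))
t=plane
E
```

```text
top [([410, 159, 41, 51, 429], [424.6, 185.0])]
ring [ 0.65079865 -0.21290063  0.03544139] 84
tab @.108 [ 0.60029939 -0.19611843] 108 [425.44444444 199.67592593]
side [([425, 306, 56, 45, 497], [448.0, 333.0]), ([405, 310, 23, 6, 134], [415.7, 312.5])]
ring [ 0.65112433 -0.21169704  0.03562196] 97
tab @.108 [ 0.597072   -0.19612455] 135 [415.77037037 312.57777778]
```

```bash
python3 - <<'E'
from m import *
import pickle
cs=pickle.load(open('c1.pkl','rb'));c0=pickle.load(open('c0.pkl','rb'));T,S=cs['top'],cs['side']
# tab outer end edge midpoint: top view crop3 (553,239)->, side left edge top-face
e=(np.array([553-390+.0,240])+.5)/3-.5+[370,130]
s=(np.array([75,131.])+.5)/3-.5+[380,270]
print('tab outer end',tri(T,e,S,s), 'expected',np.array([.6513,-.2112])-.072*np.array([.957,-.29]))
for n in ['side','top']:
    d=np.abs(cs[n]['pixels'].astype(int)-c0[n]['pixels']).max(2)
    for nm,b in {'side':[('narrow',(230,185,298,222)),('closed',(278,308,362,362)),('yellow',(190,278,245,345))],'top':[('closed',(362,238,408,300)),('yellow',(310,316,372,362))]}[n]:
        x0,y0,x1,y1=b;print(n,nm,'changed px',(d[y0:y1,x0:x1]>40).sum())
cv2.imwrite('pics/sidef.png',S['pixels'])
E
```

```text
tab outer end (array([ 0.58291477, -0.1933786 ,  0.10807516]), np.float64(0.0004900227702891139)) expected [ 0.582396 -0.19032 ]
side narrow changed px 16
side closed changed px 0
side yellow changed px 113
top closed changed px 0
top yellow changed px 0
```

View pics/sidef.png

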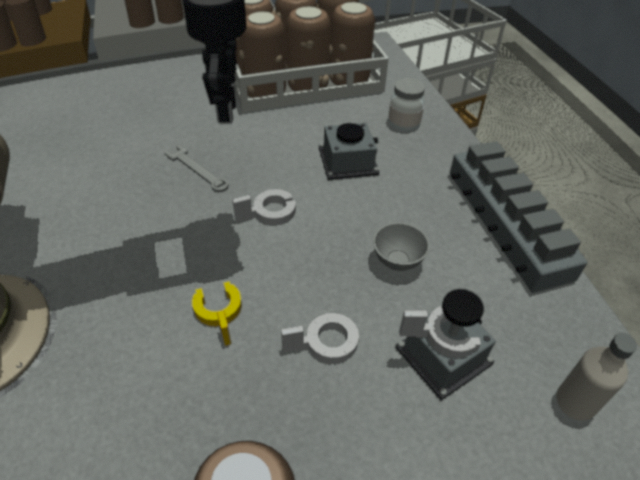

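The final side picture shows the stop on the extended lifter at (450,330). The narrow stop (270,206), closed ring (330,336) and yellow C (217,303) are where they were; the few changed pixels there are the arm's shadow. The tab top is at z=0.108 (60+48 mm), so the stop lies flat. Handing in.

```bash
python3 -c "
from cell import finish_job,status
print(status.observe()['clock'],finish_job())"
```

```text
the job is handed in; nothing more can be done
9.4 None
```

The wide-gap aluminium C is on the extended lifter's rod, under the pad and lying flat on the block. I handed the job in at 9.4 s of the 35 s allowed; no verdict comes back. I gripped it by its tab, slid it sideways onto the rod, set it down and moved the arm clear.

- **Centring:** the last check put the ring centre about 1 mm (side view) to 2 mm (top view) from the rod axis.
- **Flatness:** the tab's outer end is at z = 0.108 m, which is the height of a stop lying flat on the block. Its sideways position read about 3 mm off the expected spot; I hand-picked those pixels from an enlarged crop and did not re-measure.
- **Forces:** the wrist force read at most about 7 N at the end of any move.
- **Parts left alone:** the closed ring showed no change in either view. The narrow-gap stop and the yellow C differ only by a few pixels in the side view, which I put down to the arm's shadow. I could not check the narrow stop from above because the arm covered it.

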